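# Shift the rolling mill's gate lever to strip feed

## Task

On the jeweller's motor-driven rolling mill, the gear lever stands in its middle park slot. Push it with the fingertips through the gate (out of park, across, and in) until it is fully home in the corner slot marked by the single straight bar, without pushing it into any other corner slot on the way. Only push the knob, never grip it between the fingers, leave the other things on the bench where they are, and finish clear of the lever.

Things in the scene. Friction and masses are not known exactly. Their poses are not given: they have to be found in the camera images.
- mill: the rolling mill, fixed: grey gearbox 164 x 136 mm under the gate plate (top at z 0.120), roll stand on its +y side (y 0.096 to 0.207, up to z 0.148), finned motor on its -y side (to y -0.168, up to z 0.117), base plate 190 x 400 x 14 mm. Origin on the bench under the gate's centre; x = 'far', y = 'left', z up; turned about z up to 0.35 rad from the robot's axes
- gate_center (a point): centre of the gate plate's top (168 x 140 mm, axes as the mill). 16 mm slots for the 10 mm stick: a cross channel along y with ends at y +-30 mm; at each end a corner slot to far (+x) and one to near (-x); in the middle only the park slot, to near. Slot bottoms put the stick at x +-26 mm. Pushed far out of park, the stick meets the channel's far wall, and can then go left or right
- shift_throw (a joint): lever tilt along the mill's x, rad: +0.254 fully far, -0.254 fully near (hard stops), 0 upright, in line with the cross channel (+-0.03 of play; pushed out of park it stops at about +0.03). Starts in park, -0.254 to -0.14. It stays where left; 2 to 3 N at the knob moves it, and against a stop the force just rises
- shift_cross (a joint): lever tilt along the mill's y, rad: +0.291 fully left (+y), -0.291 fully right (hard stops, in line with the corner slots), 0 = in line with park (+-0.03 of play). Same stiffness; stays where left
- knob_center (a point): centre of the lever's knob, a black rounded square block 32 x 32 x 38 mm, 165 mm up the stick from the pivot, which lies 20 mm above the bench under the gate's centre. Upright: z = 0.185, knob's underside 47 mm above the gate plate. In a corner slot: about 43 mm along x and 47 mm along y from the gate's centre, 12 mm lower. The knob tilts with the stick, never twists
- stick_at_gate (a point): the point of the stick's axis 100 mm above the pivot, level with the gate plate's top when upright
- knob_near: the near (-x, towards the robot) side of the lever's square black knob; origin at the centre of that 32 x 34 mm face
- knob_far: the far (+x) side of the lever's square black knob; origin at the centre of that 32 x 34 mm face
- knob_left: the left (+y) side of the lever's square black knob; origin at the centre of that 32 x 34 mm face
- knob_right: the right (-y) side of the lever's square black knob; origin at the centre of that 32 x 34 mm face
- mark_bar: raised dark steel single straight bar, 40 x 9 mm, long along the mill's x: the slot wanted; it lies at x = +-60, y = +-40 mm in the mill's frame, 4 mm high, on top of the gate plate beyond the blind end of one of the four corner slots. Origin on its underside centre (z = plate top). Which corner slot has which marker varies
- mark_disc: raised dark steel plain round disc, 28 mm across, 4 mm high, on top of the gate plate beyond the blind end of one of the four corner slots. Origin on its underside centre (z = plate top). Which corner slot has which marker varies
- mark_tri: raised dark steel hollow triangle, about 36 mm across, 4 mm high, on top of the gate plate beyond the blind end of one of the four corner slots. Origin on its underside centre (z = plate top). Which corner slot has which marker varies
- mark_dots: raised dark steel square of four 11 mm dots, 31 mm across, 4 mm high, on top of the gate plate beyond the blind end of one of the four corner slots. Origin on its underside centre (z = plate top). Which corner slot has which marker varies
- flux_jar: bystander: glass jar with a steel lid, 50 dia x 65 high mm; loose, leave alone
- doming_block: bystander: steel cube, 48 mm; loose, leave alone
- wire_spool: bystander: brass spool, 52 dia x 40 high mm; loose, leave alone
- hammer: bystander: hammer lying flat; loose, leave alone
- scriber: bystander: screwdriver-shaped scriber lying flat; loose, leave alone
- scrap_bowl: bystander: white bowl, 90 dia x 40 high mm; loose, leave alone
- brass_collar: bystander: brass ring, 34 dia x 16 high (on the soldering board) mm; loose, leave alone

How it is judged (in metres and radians):
On the way, in this order (a step that is already met when the one before it is completed fails the run):
1. the lever is out of park, in line with the cross channel (value of joint shift_throw between -0.06 and 0.08 rad), for 0.1 s.
2. the lever is across, at the end of the cross channel ((value of joint shift_cross above 0.24 rad or value of joint shift_cross below -0.24 rad)), for 0.1 s.
At the end, for the whole second after the job is handed in: The lever is home in the corner slot beside the straight bar: tilted more than 0.215 of 0.254 rad into the slot (within 4 mm of its bottom), more than 0.24 of 0.291 rad across, the stick within 47 mm of the bar marker (about 35 mm when home), and at rest ((value of joint shift_throw above 0.215 rad or value of joint shift_throw below -0.215 rad) and (value of joint shift_cross above 0.24 rad or value of joint shift_cross below -0.24 rad) and horizontal distance between stick_at_gate and mark_bar below 0.047 m and velocity of joint shift_throw between -0.05 and 0.05 rad/s); the robot touches nothing.
It fails at once if the lever is pushed into a corner slot with another marker ((value of joint shift_throw above 0.15 rad or value of joint shift_throw below -0.15 rad) and (value of joint shift_cross above 0.2 rad or value of joint shift_cross below -0.2 rad) and horizontal distance between stick_at_gate and mark_bar above 0.058 m).
It fails at once if the knob is gripped: opposite sides pressed at once by the fingers (contact force between each of knob_near, knob_far and the fingers above 1.5 N or contact force between each of knob_left, knob_right and the fingers above 1.5 N).
It fails at once if a bystander is moved more than 15 mm or lifted (distance of any of flux_jar, doming_block, wire_spool, hammer, scriber, scrap_bowl, brass_collar from where it was at the start of the episode above 0.015 m).
It also fails if it takes over 51 s, if anything falls off the work surface, if the arm or the gripper's body presses on something with over 40 N, if the wrist force passes 120 N, or if a joint passes its speed limit or range.

## Robot

A 7-joint arm with a two-finger parallel gripper is mounted at the origin on the work surface. World frame = base frame: x ahead of the robot, y to its left, z up, the work surface at z = 0. Lengths are in mm, angles in degrees, forces in N, time in s.
With the tool pointing down it reaches from about 425 to 800 mm from the base axis. Payload 8.3 kg.
Tool frame: the origin (TCP) lies at the very end of the fingers, on their centre line; the grasp point (between the pads) lies 19 mm behind it (ctrl.tcp_to_grasp is the distance from the TCP to the grasp point, in mm); z points along the fingers, y is the direction in which the jaws open and shut (so a half turn about z gives the same grasp; the last joint's range is limited). The gripper opens to 85 mm and grips with 20 to 120 N. Pads are 22 mm wide; open, the fingers measure 114 mm over their backs; the gripper's body (76 mm by 85 mm) begins 54 mm behind the grasp point. The pads swing forward as they close: fully open they stand 13 mm farther back than shut.
Start: joints at [-76.255, 21.967, 0.94, 78.501, -0.361, 79.538, -2.664], TCP at [186.319, 596.564, 231.279] pointing down, gripper open.
Joint ranges: [-169.22, 169.22], [-14.56, 117.87], [-87.37, 89.26], [10.42, 133.3], [-82.24, 262.24], [0.94, 117.77], [-172.7, 172.7]. Speed limits (degrees/s): [136.94, 136.94, 172.46, 172.46, 180, 180, 180].

## Interface

Orientations are given as [roll, pitch, yaw] about the fixed x, y, z axes, in that order (R = Rz(yaw) Ry(pitch) Rx(roll)).
In Python, from station import status, cams, finish_job, ctrl gives the robot as it stands. The module is installed in compiled form; this text tells all that it offers.
- The arm moves only by the tool arm_command, never from a script. Its argument "steps" is a list that holds one entry, the list of rows, each a list of 7 numbers: the shift along the tool's x, y, z in units of 25 mm (1.0 is 25 mm), then the turn, a rotation vector about the tool's x, y, z in units of 6 degrees (1.0 is 6 degrees), then the closure, from -1 (fully open) to 1 (shut). A call has 1 to 12 rows; each row shifts and turns the commanded pose from where the row before left it, along the tool's axes as they then stand; what a row does not reach is not made up. A row lasts 1/12 s, in which the tool goes at most 41.7 mm and 7.16 degrees, less where a joint would pass 70% of its speed; a pose out of reach is approached as far as the arm can. A call is refused whole if a number of a shift passes 1 or a number of a turn 1, either way. A call with a gripper value outside its range is refused whole. The fingers move at their own pace and stop on an object; the grip force is fixed at half the most. Time passes only in rows, so rows that do not move let the fingers close. It gives the time, the measured TCP pose, the force and the opening at its end, in the units of the state.
- status.get_state(): the state, without advancing time (a new reading comes with each control period).
- cams.read_camera(name): name is "scene" or "top" or "wrist"; returns a dict with "img" (384x512x3 uint8, red, green, blue), "depth" (384x512 float32, mm along the optical axis (not along the pixel's ray), 0 where there is no reading), "K" (3x3 intrinsics, pixels), "camera_from_world" (4x4, takes a point from world to camera coordinates). Camera axes: x right, y down, z forward; pixel columns grow to the right and rows downward; lengths in mm; the calibration is good to about 2 mm. A picture is of the moment at which its call begins.
- finish_job(): hands the job in, once; it reports no verdict.
The state is a dict: "time_s": time; "qpos": joint angles; "qvel": joint speeds; "effort": joint torques, N m; "position": TCP position; "orientation": TCP orientation; "wrist_force": force on the tool from outside, world axes, zero at the start; "torque": the same for the moment, N m; "opening": finger opening in mm.
Only numpy, scipy, OpenCV 4.12 (cv2) and the standard library are available. Lean on these libraries where they do the work, as an engineer would, in place of code of your own. Each camera call takes 0.05 s, during which the arm holds its last target. There are 200 camera calls.

## Working session

There is one attempt and no reset: what is moved stays moved. The work goes in short steps, Python scripts to look and compute and a tool call to move; the robot and the scene stay as the last step left them, time stands still between calls to the robot, and variables do not carry over. Pictures are saved under pics/ and viewed, about 8 in all and at most 12, crops included, and the job is handed in when it is done.

Besides the shell and the picture viewer there is one more tool, called after ">>>" as name(argument=value, ...), one argument or row to a line, values as JSON. arm_command: Moves the arm, as the interface text tells. Its arguments: {"type":"object","properties":{"steps":{"type":"array"}},"required":["steps"]}

```bash
mkdir -p pics; cat > h.py <<'E'
import numpy as np, cv2
from station import status, cams, finish_job, ctrl
def cam(n):
    d=cams.read_camera(n); return d
def save(n,f,crop=None,s=1):
    d=cam(n); im=d["img"][:,:,::-1]
    if crop: im=im[crop[1]:crop[3],crop[0]:crop[2]]
    cv2.imwrite("pics/"+f,cv2.resize(im,None,fx=s,fy=s,interpolation=cv2.INTER_CUBIC)); np.savez("pics/"+f+".npz",**d); return d
def world(d,u,v,z=None):
    K=d["K"];T=np.linalg.inv(d["camera_from_world"]);r=np.linalg.inv(K)@[u,v,1.]
    if z is None: return (T@np.r_[r*d["depth"][int(v),int(u)],1])[:3]
    w=T[:3,:3]@r; o=T[:3,3]; return o+w*(z-o[2])/w[2]
E
python3 - <<'E'
from h import *
np.set_printoptions(precision=1,suppress=True)
save("top","t0.png",s=1.5);save("scene","s0.png",s=1.5)
s=status.get_state();print(s)
E
```

```text
{'time_s': 0.1, 'qpos': array([-76.3,  22. ,   0.9,  78.6,  -0.4,  79.5,  -2.7]), 'qvel': array([-0. , -0. , -0.1, -0.2, -0.1, -0. , -0. ]), 'effort': array([  0. , -62.9,   0.8, -37.3,   0. ,   0. ,  -0. ]), 'position': array([186.2, 596.2, 230.4]), 'orientation': array([-179.9,    0. ,  162.7]), 'wrist_force': array([-0.4,  0. ,  0.9]), 'torque': array([-0.,  0., -0.]), 'opening': 85.71435670690641}
```

View pics/t0.png

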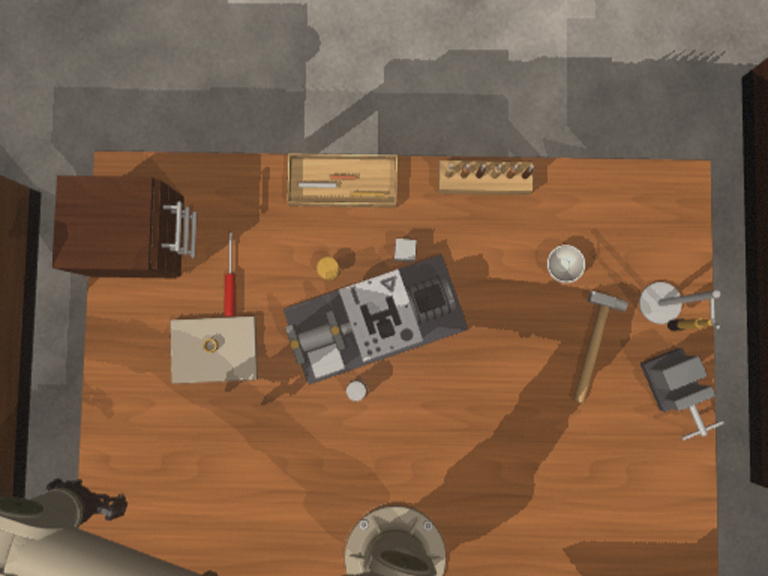

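View pics/s0.png

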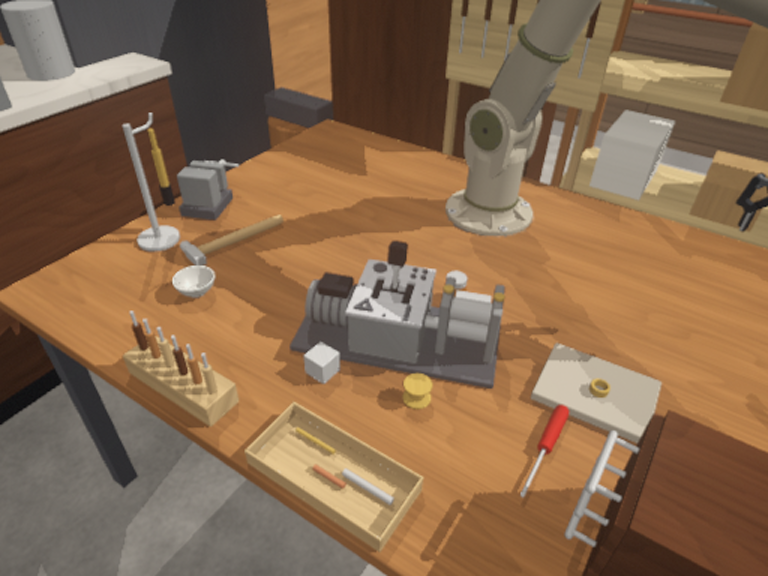

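The top view shows the mill at about (375,320) of the 1.5x picture, with the roll stand to the left. The triangle is far at (388,283), the dots are near-left and the disc is near-right, so the bar should be far-left. I'll enlarge to confirm.

```bash
python3 - <<'E'
from h import *
np.set_printoptions(precision=1,suppress=True)
save("top","t1.png",crop=(180,160,320,265),s=5.5)
E
```

```text
(no output)
```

View pics/t1.png

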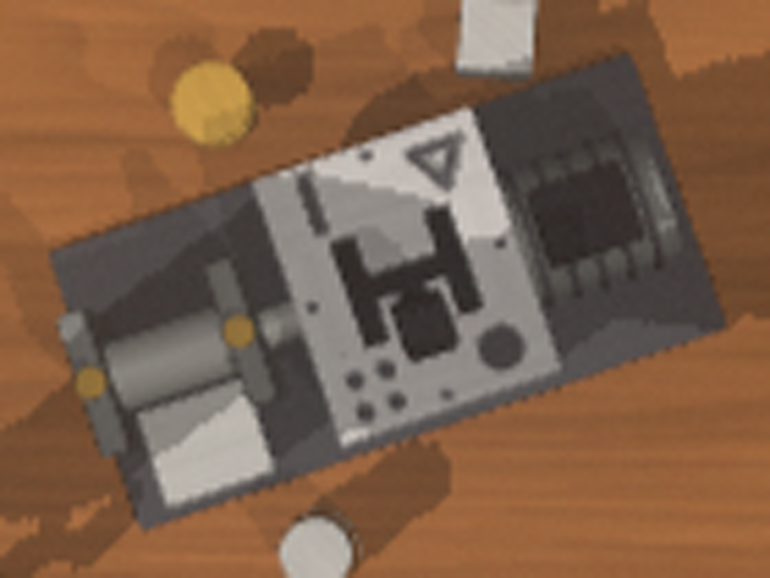

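Clear: the bar is far-left at crop (312,203). The triangle is far-right, the dots near-left and the disc near-right. The black knob is at (425,322). Next I'll fit the mill pose from the markers.

```bash
cat >> h.py <<'E'
def mill(d,P,Q,z=124.):
    W=np.array([world(d,u,v,z)[:2] for u,v in P]);Q=np.array(Q,float)
    A=W-W.mean(0);B=Q-Q.mean(0)
    th=np.arctan2((B[:,0]*A[:,1]-B[:,1]*A[:,0]).sum(),(A*B).sum())
    R=np.array([[np.cos(th),-np.sin(th)],[np.sin(th),np.cos(th)]]);c=W.mean(0)-R@Q.mean(0)
    return np.degrees(th),c,R,W-(c+Q@R.T)
E
python3 - <<'E'
from h import *
np.set_printoptions(precision=1,suppress=True)
d=np.load("pics/t1.png.npz")
f=lambda u,v:(180+u/5.5-.4,160+v/5.5-.4)
P=[f(312,203),f(437,160),f(377,390),f(502,346)]
th,c,R,res=mill(d,P,[(60,40),(60,-40),(-60,40),(-60,-40)])
print(th,c,res)
for z in (190,200,204):
  k=world(d,*f(425,322),z)[:2];print("knob",z,k,R.T@(k-c))
u,v=f(425,325);print(world(d,u,v))
print("TCP mill",R.T@(status.get_state()["position"][:2]-c))
E
```

```text
20.180869565278847 [553.9  40.4] [[-0.2 -0.1]
 [-0.5 -0.1]
 [ 0.4 -0.1]
 [ 0.4  0.3]]
knob 190 [523.9  28.5] [-32.3  -0.9]
knob 200 [523.7  28.4] [-32.5  -0.8]
knob 204 [523.6  28.4] [-32.6  -0.8]
[521.9  28.3 203.8]
TCP mill [-153.3  648.5]
```

>>> arm_command(
  steps=[
    [[0,0,-0.8,0,0,0,1],[0,0,-0.4,0,0,1,1],[0,0,0,0,0,1,1],[0,0,0,0,0,1,1],[0,0,0,0,0,1,1],[0,0,0,0,0,1,1],[0,0,0,0,0,1,1],[0,0,0,0,0,1,1],[0,0,0,0,0,1,1],[0,0,0,0,0,0,1]],
  ],
)

```text
time_s: 0.98
position: [186.2, 596.4, 260.9]
orientation: [-180.0, 0.0, 114.4]
wrist_force: [-0.1, -0.8, -0.8]
opening: -0.1
```

Mill yaw is 20.2°, the gate centre is (554, 40) and the knob is at mill x ≈ -30. With tool yaw at 110, tool x is mill +y and tool y is mill +x. I'll travel with the fingers shut.

>>> arm_command(
  steps=[
    [[0,0,0,0,0,0.7,1],[0,1,0,0,0,0,1],[0,1,0,0,0,0,1],[-1,0.3,0,0,0,0,1],[-1,0,0,0,0,0,1],[-1,0,0,0,0,0,1],[-1,0,0,0,0,0,1],[-1,0,0,0,0,0,1],[-1,0,0,0,0,0,1],[-1,0,0,0,0,0,1],[-1,0,0,0,0,0,1],[-1,0,0,0,0,0,1]],
  ],
)

```text
time_s: 1.98
position: [319.0, 404.5, 261.1]
orientation: [-180.0, 0.0, 110.7]
wrist_force: [-0.2, 0.6, 0.2]
opening: 0.0
```

>>> arm_command(
  steps=[
    [[-1,0,0,0,0,0,1],[-1,0,0,0,0,0,1],[-1,0,0,0,0,0,1],[-1,0,0,0,0,0,1],[-1,0,0,0,0,0,1],[-1,0,0,0,0,0,1],[-1,0,0,0,0,0,1],[-1,0,0,0,0,0,1],[-1,0,0,0,0,0,1],[-1,0,0,0,0,0,1],[-1,0,0,0,0,0,1],[0,0,0,0,0,0,1]],
  ],
)

```text
time_s: 2.98
position: [416.6, 143.0, 261.6]
orientation: [180.0, 0.1, 110.3]
wrist_force: [0.7, -0.5, -0.1]
opening: -0.2
```

```bash
cat >> h.py <<'E'
def tcp():
    th=np.radians(20.2);R=np.array([[np.cos(th),-np.sin(th)],[np.sin(th),np.cos(th)]]);s=status.get_state()
    p=s["position"];f=s["wrist_force"]
    print("mill",(R.T@(p[:2]-[553.9,40.4])).round(1),"z",p[2].round(1),"F",(R.T@f[:2]).round(1),f[2].round(1),s["orientation"].round(1),s["time_s"])
E
python3 -c "from h import *;tcp()"
```

```text
mill [-93.4 143.7] z 261.6 F [ 0.4 -0.7] -0.1 [1.800e+02 1.000e-01 1.103e+02] 2.9833
```

>>> arm_command(
  steps=[
    [[-1,0,0,0,0,0,1],[-1,0,0,0,0,0,1],[-1,0,0,0,0,0,1],[-1,0,0,0,0,0,1],[-1,0,0,0,0,0,1],[-0.75,0,0,0,0,0,1],[0,0,1,0,0,0,1],[0,0,1,0,0,0,1],[0,0,1,0,0,0,1],[0,0,0.6,0,0,0,1],[0,0,0,0,0,0,1]],
  ],
)

```text
time_s: 3.9
position: [462.9, 13.6, 168.2]
orientation: [-179.7, -0.0, 110.6]
wrist_force: [-1.2, -0.7, 0.4]
opening: 0.1
```

```bash
python3 -c "
from h import *;tcp();save('wrist','w0.png');save('scene','s1.png',crop=(180,130,350,260),s=4)"
```

```text
mill [-94.7   6.3] z 168.2 F [-1.4 -0.2] 0.4 [-179.7   -0.   110.6] 3.9
```

View pics/s1.png

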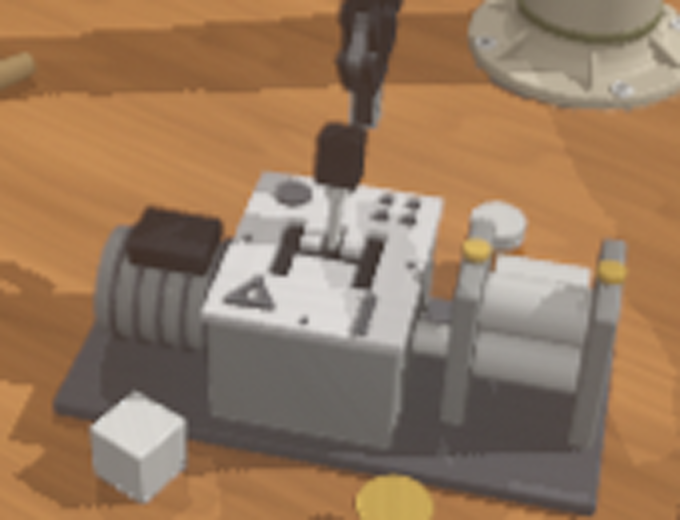

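The shut fingers stand behind the knob on its near side. I'll centre them and approach in small steps.

>>> arm_command(
  steps=[
    [[-0.25,0.4,0,0,0,0,1],[0,0.4,-0.1,0,0,0,1],[0,0.2,0,0,0,0,1],[0,0.2,0,0,0,0,1],[0,0.2,0,0,0,0,1],[0,0,0,0,0,0,1]],
  ],
)

```text
time_s: 4.5
position: [500.7, 20.2, 174.1]
orientation: [180.0, 0.0, 110.5]
wrist_force: [-2.2, 0.1, 1.3]
opening: -0.2
```

```bash
python3 -c "
from h import *;tcp()"
```

```text
mill [-56.9  -0.6] z 174.1 F [-2.1  0.8] 1.3 [180.    0.  110.5] 4.5
```

>>> arm_command(
  steps=[
    [[0,0.2,0,0,0,0,1],[0,0.2,0,0,0,0,1],[0,0.2,0,0,0,0,1],[0,0.2,0,0,0,0,1],[0,0,0,0,0,0,1]],
  ],
)

```text
time_s: 4.92
position: [519.7, 27.3, 173.7]
orientation: [180.0, 0.0, 110.5]
wrist_force: [-2.0, -1.0, 1.4]
opening: -0.0
```

>>> arm_command(
  steps=[
    [[0,0.15,0,0,0,0,1],[0,0.1,0,0,0,0,1],[0,0,0,0,0,0,1]],
  ],
)

```text
time_s: 5.17
position: [525.1, 29.2, 173.7]
orientation: [-180.0, 0.0, 110.5]
wrist_force: [-1.1, -0.5, 0.2]
opening: 0.1
```

```bash
python3 -c "
from h import *;tcp();save('top','t2.png',crop=(205,175,305,250),s=7)"
```

```text
mill [-30.9  -0.6] z 173.7 F [-1.2 -0.1] 0.2 [-180.     0.   110.5] 5.1667
```

View pics/t2.png

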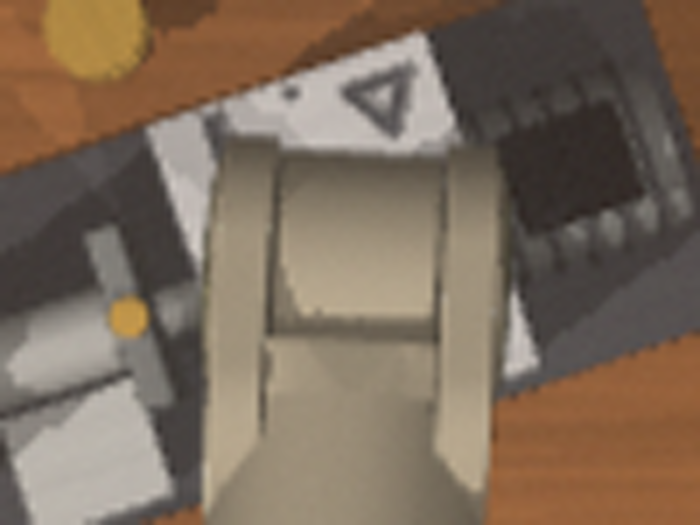

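The arm hides the gate from the top camera, so I'll go by force at the far wall instead.

>>> arm_command(
  steps=[
    [[0,0.1,0,0,0,0,1],[0,0,0,0,0,0,1]],
  ],
)

```text
time_s: 5.38
position: [527.3, 29.9, 173.8]
orientation: [180.0, 0.0, 110.5]
wrist_force: [-1.4, -1.3, 0.2]
opening: -0.2
```

>>> arm_command(
  steps=[
    [[0,0.1,0,0,0,0,1],[0,0,0,0,0,0,1]],
  ],
)

```text
time_s: 5.55
position: [529.7, 30.9, 173.8]
orientation: [180.0, 0.0, 110.5]
wrist_force: [-2.1, -1.2, 1.0]
opening: 0.1
```

>>> arm_command(
  steps=[
    [[0,0.1,0,0,0,0,1],[0,0,0,0,0,0,1]],
  ],
)

```text
time_s: 5.72
position: [532.1, 31.8, 173.8]
orientation: [180.0, 0.0, 110.5]
wrist_force: [-1.3, -1.4, 0.6]
opening: -0.0
```

```bash
python3 -c "
from h import *;tcp();save('scene','s2.png',crop=(180,130,350,260),s=4)"
```

```text
mill [-23.5  -0.6] z 173.8 F [-1.7 -0.9] 0.6 [180.    0.  110.5] 5.7167
```

View pics/s2.png

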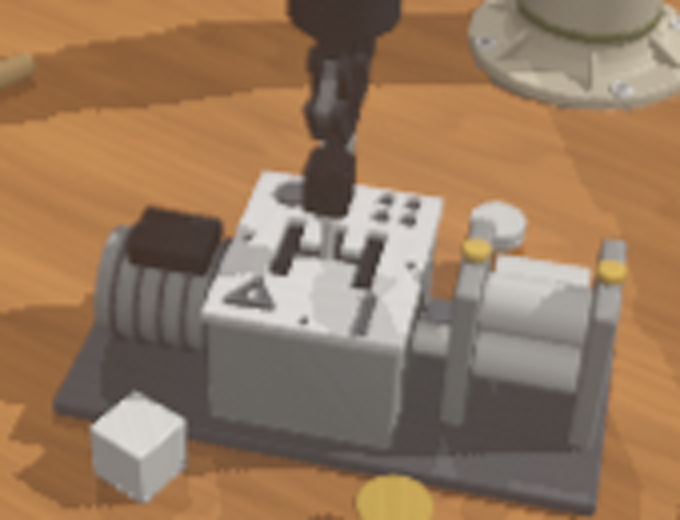

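The knob has moved down-image, to crop (329,181). I'll project a model to read off the throw.

```bash
cat >> h.py <<'E'
def proj(d,t,c,h=165.,off=(0,0)):
    # knob point in mill frame from tilt t(x), c(y)
    ux,uy=np.tan(t),np.tan(c);a=np.array([ux,uy,1.]);a/=np.linalg.norm(a)
    p=a*h+[0,0,20]
    th=np.radians(20.2);R=np.array([[np.cos(th),-np.sin(th)],[np.sin(th),np.cos(th)]])
    w=np.r_[R@p[:2]+[553.9,40.4],p[2],1]; q=d["K"]@(d["camera_from_world"]@w)[:3]; return q[:2]/q[2]
E
python3 - <<'E'
from h import *
np.set_printoptions(precision=1,suppress=True)
for f in("s1","s2"):
  d=np.load(f"pics/{f}.png.npz")
  for t in(-.254,-.18,-.1,-.05,0,.03,.06):print(f,t,(proj(d,t,0)-[180,130]+.4)*4,(proj(d,t,0,100)-[180,130]+.4)*4)
E
```

```text
s1 -0.254 [341.8 151.6] [334.  234.2]
s1 -0.18 [338.5 158.1] [332.  238.5]
s1 -0.1 [334.6 166.5] [329.7 243.9]
s1 -0.05 [332.2 172.5] [328.2 247.7]
s1 0 [329.7 179.2] [326.7 251.8]
s1 0.03 [328.1 183.4] [325.8 254.4]
s1 0.06 [326.6 187.8] [324.9 257.2]
s2 -0.254 [341.8 151.6] [334.  234.2]
s2 -0.18 [338.5 158.1] [332.  238.5]
s2 -0.1 [334.6 166.5] [329.7 243.9]
s2 -0.05 [332.2 172.5] [328.2 247.7]
s2 0 [329.7 179.2] [326.7 251.8]
s2 0.03 [328.1 183.4] [325.8 254.4]
s2 0.06 [326.6 187.8] [324.9 257.2]
```

Throw is about 0.01, so the lever is in the channel. I'll take it to the wall with small pushes.

>>> arm_command(
  steps=[
    [[0,0.1,0,0,0,0,1],[0,0,0,0,0,0,1],[0,0,0,0,0,0,1]],
  ],
)

```text
time_s: 6.02
position: [533.3, 32.2, 173.8]
orientation: [-179.9, -0.0, 110.4]
wrist_force: [-7.3, -2.1, 5.5]
opening: -0.0
```

>>> arm_command(
  steps=[
    [[0,0.1,0,0,0,0,1],[0,0,0,0,0,0,1],[0,0,0,0,0,0,1]],
  ],
)

```text
time_s: 6.27
position: [534.0, 32.4, 173.8]
orientation: [-179.7, -0.1, 110.4]
wrist_force: [-16.5, -3.4, 13.4]
opening: 0.2
```

```bash
python3 -c "
from h import *;tcp()"
```

```text
mill [-21.4  -0.6] z 173.8 F [-16.7   2.5] 13.4 [-1.797e+02 -1.000e-01  1.104e+02] 6.2667
```

At the far wall (force 17 N, throw about 0.03). I'll back off and go round to the knob's right side.

>>> arm_command(
  steps=[
    [[0,-0.8,0,0,0,0,1],[0,-0.8,0,0,0,0,1],[-0.8,0,0,0,0,0,1],[-0.8,0,0,0,0,0,1],[-0.7,0,0,0,0,0,1],[0,0,0,0,0,0,1],[0,0.8,0,0,0,0,1],[0,0.8,0,0,0,0,1],[0,0.85,0,0,0,0,1],[0,0,0,0,0,0,1],[0,0,0,0,0,0,1]],
  ],
)

```text
time_s: 7.18
position: [577.0, -12.0, 173.2]
orientation: [-180.0, 0.0, 110.5]
wrist_force: [-0.6, -0.6, 0.3]
opening: -0.3
```

```bash
python3 -c "
from h import *;tcp();save('scene','s3.png',crop=(180,130,350,260),s=4)"
```

```text
mill [  3.6 -57.1] z 173.2 F [-0.8 -0.3] 0.3 [-180.     0.   110.5] 7.1833
```

View pics/s3.png

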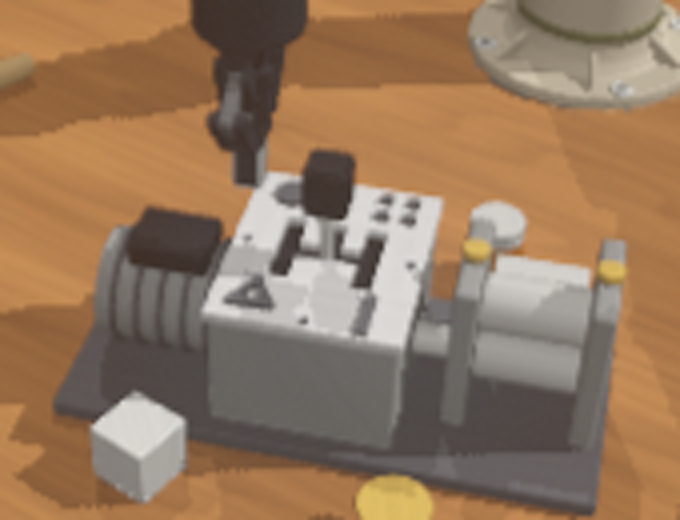

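The knob stands upright at (329,184) and the fingers are to its right. I'll push left.

>>> arm_command(
  steps=[
    [[0.6,0,0,0,0,0,1],[0.4,0,0,0,0,0,1],[0.2,0,0,0,0,0,1],[0.2,0,0,0,0,0,1],[0.2,0,0,0,0,0,1],[0.2,0,0,0,0,0,1],[0.2,0,0,0,0,0,1],[0.2,0,0,0,0,0,1],[0,0,0,0,0,0,1]],
  ],
)

```text
time_s: 7.98
position: [556.9, 39.7, 173.8]
orientation: [-180.0, -0.0, 110.5]
wrist_force: [0.5, -0.4, 0.5]
opening: -0.6
```

>>> arm_command(
  steps=[
    [[0.2,0,0,0,0,0,1],[0.2,0,0,0,0,0,1],[0.15,0,0,0,0,0,1],[0,0,0,0,0,0,1]],
  ],
)

```text
time_s: 8.32
position: [551.9, 52.8, 173.4]
orientation: [-180.0, -0.0, 110.5]
wrist_force: [0.6, 0.3, -0.5]
opening: -0.0
```

```bash
python3 -c "
from h import *;tcp();save('scene','s4.png',crop=(180,130,350,260),s=4)
d=np.load('pics/s4.png.npz')
for t in (-.1,.0,.03,.1,.15):
  for c in (.15,.2,.25,.29): print(t,c,((proj(d,t,c)-[180,130]+.4)*4).round(1))"
```

```text
mill [ 2.4 12.3] z 173.4 F [0.7 0.1] -0.5 [-180.    -0.   110.5] 8.3167
-0.1 0.15 [368.9 174. ]
-0.1 0.2 [380.1 177.5]
-0.1 0.25 [391.2 181.5]
-0.1 0.29 [400.  185.1]
0.0 0.15 [364.5 186.7]
0.0 0.2 [376.  190.2]
0.0 0.25 [387.3 194.1]
0.0 0.29 [396.3 197.6]
0.03 0.15 [363.1 191. ]
0.03 0.2 [374.6 194.4]
0.03 0.25 [386.  198.3]
0.03 0.29 [395.  201.7]
0.1 0.15 [359.6 201.5]
0.1 0.2 [371.2 204.9]
0.1 0.25 [382.6 208.7]
0.1 0.29 [391.7 212. ]
0.15 0.15 [356.9 209.7]
0.15 0.2 [368.5 213. ]
0.15 0.25 [380.  216.7]
0.15 0.29 [389.1 219.9]
```

View pics/s4.png

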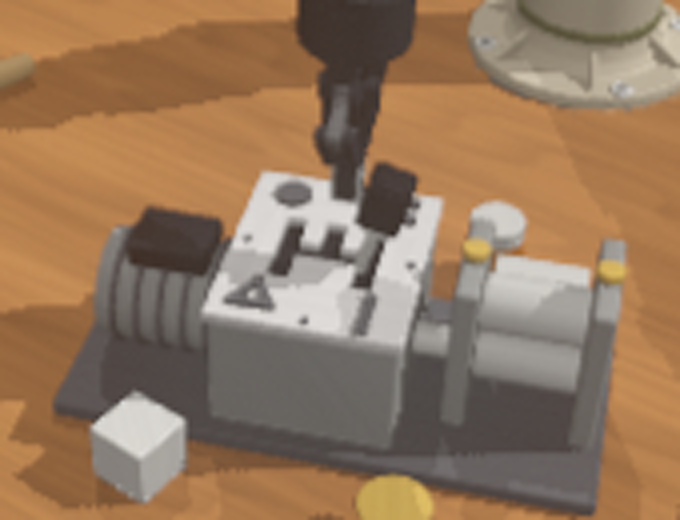

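The knob is at (388,199), so cross ≈ 0.26 and throw ≈ 0.03. I'll continue to the stop.

>>> arm_command(
  steps=[
    [[0.2,0,0,0,0,0,1],[0,0,0,0,0,0,1],[0,0,0,0,0,0,1]],
  ],
)

```text
time_s: 8.62
position: [550.5, 56.6, 173.7]
orientation: [-180.0, -0.0, 110.5]
wrist_force: [-0.6, 0.2, 0.1]
opening: -0.0
```

>>> arm_command(
  steps=[
    [[0.1,0,0,0,0,0,1],[0,0,0,0,0,0,1],[0,0,0,0,0,0,1]],
  ],
)

```text
time_s: 8.87
position: [549.7, 58.5, 173.8]
orientation: [-180.0, -0.0, 110.5]
wrist_force: [0.5, -0.7, -0.3]
opening: 0.1
```

```bash
python3 -c "
from h import *;tcp()"
```

```text
mill [ 2.4 18.4] z 173.8 F [ 0.3 -0.8] -0.3 [-180.    -0.   110.5] 8.8667
```

>>> arm_command(
  steps=[
    [[0.1,0,0,0,0,0,1],[0,0,0,0,0,0,1],[0,0,0,0,0,0,1]],
  ],
)

```text
time_s: 9.12
position: [548.9, 60.6, 173.8]
orientation: [-180.0, 0.0, 110.4]
wrist_force: [0.4, -1.5, -0.9]
opening: -0.2
```

>>> arm_command(
  steps=[
    [[0.1,0,0,0,0,0,1],[0,0,0,0,0,0,1],[0,0,0,0,0,0,1]],
  ],
)

```text
time_s: 9.37
position: [548.1, 62.3, 173.7]
orientation: [-180.0, 0.1, 110.4]
wrist_force: [2.1, -5.0, -0.7]
opening: 0.2
```

```bash
python3 -c "
from h import *;tcp();save('scene','s5.png',crop=(180,130,350,260),s=4)"
```

```text
mill [ 2.2 22.6] z 173.7 F [ 0.3 -5.4] -0.7 [-1.800e+02  1.000e-01  1.104e+02] 9.3667
```

View pics/s5.png

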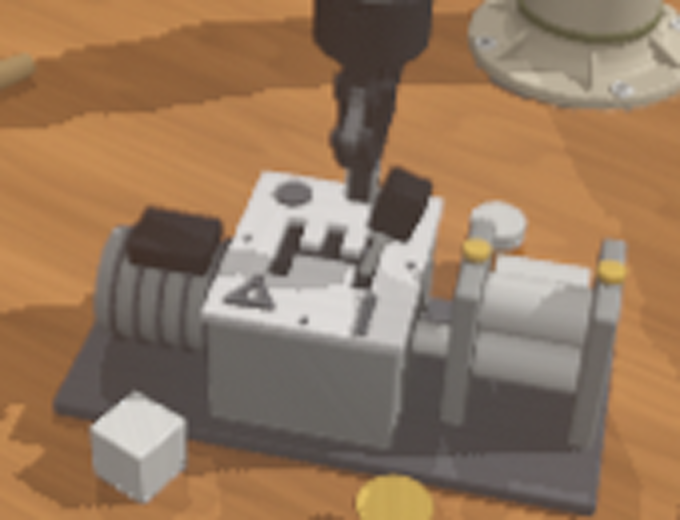

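The knob is at (401,204), so cross ≈ 0.3: at the left stop, in line with the bar's slot. I'll go round to the near side and push far.

>>> arm_command(
  steps=[
    [[-0.8,0,0,0,0,0,1],[0,-0.8,0,0,0,0,1],[0,-0.8,0,0,0,0,1],[0,-0.6,0,0,0,0,1],[0,0,0.2,0,0,0,1],[0.8,0,0,0,0,0,1],[0.8,0,0,0,0,0,1],[0.1,0,0,0,0,0,1],[0,0,0,0,0,0,1],[0,0,0,0,0,0,1]],
  ],
)

```text
time_s: 10.25
position: [488.9, 65.2, 168.8]
orientation: [180.0, -0.0, 110.5]
wrist_force: [-0.2, -0.8, -0.6]
opening: 0.1
```

```bash
python3 -c "
from h import *;tcp()"
```

```text
mill [-52.4  45.7] z 168.8 F [-0.4 -0.7] -0.6 [180.   -0.  110.5] 10.25
```

Next I'll push from x = -52 to about +10, then finish by force.

>>> arm_command(
  steps=[
    [[0,0.6,0,0,0,0,1],[0,0.4,0,0,0,0,1],[0,0.2,0,0,0,0,1],[0,0.2,0,0,0,0,1],[0,0.2,0,0,0,0,1],[0,0.2,0,0,0,0,1],[0,0.2,0,0,0,0,1],[0,0.2,0,0,0,0,1],[0,0,0,0,0,0,1]],
  ],
)

```text
time_s: 11.0
position: [540.8, 84.4, 168.6]
orientation: [-180.0, 0.0, 110.5]
wrist_force: [-2.1, -1.3, 0.3]
opening: 0.1
```

>>> arm_command(
  steps=[
    [[0,0.15,0,0,0,0,1],[0,0,0,0,0,0,1],[0,0,0,0,0,0,1]],
  ],
)

```text
time_s: 11.25
position: [543.7, 85.6, 168.7]
orientation: [-180.0, -0.0, 110.5]
wrist_force: [-0.4, 0.0, -0.7]
opening: 0.3
```

```bash
python3 -c "
from h import *;tcp()"
```

```text
mill [ 6. 46.] z 168.7 F [-0.3  0.2] -0.7 [-180.    -0.   110.5] 11.25
```

>>> arm_command(
  steps=[
    [[0,0.15,0,0,0,0,1],[0,0.1,0,0,0,0,1],[0,0,0,0,0,0,1],[0,0,0,0,0,0,1]],
  ],
)

```text
time_s: 11.58
position: [549.7, 87.9, 168.8]
orientation: [180.0, 0.0, 110.5]
wrist_force: [-2.0, 0.4, 0.6]
opening: -0.2
```

>>> arm_command(
  steps=[
    [[0,0.1,0,0,0,0,1],[0,0,0,0,0,0,1],[0,0,0,0,0,0,1]],
  ],
)

```text
time_s: 11.83
position: [552.0, 88.6, 168.8]
orientation: [180.0, 0.0, 110.5]
wrist_force: [-1.7, -0.1, -0.3]
opening: 0.2
```

>>> arm_command(
  steps=[
    [[0,0.1,0,0,0,0,1],[0,0,0,0,0,0,1],[0,0,0,0,0,0,1]],
  ],
)

```text
time_s: 12.08
position: [554.0, 89.3, 168.7]
orientation: [-180.0, -0.0, 110.4]
wrist_force: [-3.6, -0.3, -0.4]
opening: -0.1
```

```bash
python3 -c "
from h import *;tcp()"
```

```text
mill [17.  45.8] z 168.7 F [-3.5  1. ] -0.4 [-180.    -0.   110.4] 12.0833
```

>>> arm_command(
  steps=[
    [[0,0.1,0,0,0,0,1],[0,0,0,0,0,0,1],[0,0,0,0,0,0,1]],
  ],
)

```text
time_s: 12.33
position: [555.4, 89.7, 168.3]
orientation: [-179.8, -0.0, 110.4]
wrist_force: [-9.2, -2.6, 1.4]
opening: 0.1
```

>>> arm_command(
  steps=[
    [[0,0.1,0,0,0,0,1],[0,0,0,0,0,0,1],[0,0,0,0,0,0,1]],
  ],
)

```text
time_s: 12.58
position: [556.3, 90.1, 168.1]
orientation: [-179.6, -0.1, 110.4]
wrist_force: [-15.7, -3.7, 5.6]
opening: 0.0
```

```bash
python3 -c "
from h import *;tcp()"
```

```text
mill [19.4 45.8] z 168.1 F [-16.    1.9] 5.6 [-1.796e+02 -1.000e-01  1.104e+02] 12.5833
```

The force rises to 16 N at x ≈ 18, which is where the home stop should be. I'll back off, rise and check.

>>> arm_command(
  steps=[
    [[0,-0.8,0,0,0,0,1],[0,-1,0,0,0,0,1],[0,-1,0,0,0,0,1],[0,-1,0,0,0,0,1],[0,0,-1,0,0,0,1],[0,0,-1,0,0,0,1],[0,0,-1,0,0,0,1],[1,-0.4,-0.5,0,0,0,1],[1,0,0,0,0,0,1],[1,0,0,0,0,0,1],[1,0,0,0,0,0,1],[1,0,0,0,0,0,1]],
  ],
)

```text
time_s: 13.58
position: [417.0, 173.1, 257.1]
orientation: [179.8, -0.1, 110.4]
wrist_force: [-0.1, 1.1, 0.0]
opening: 0.0
```

>>> arm_command(
  steps=[
    [[1,0,0,0,0,0,1],[1,0,0,0,0,0,1],[1,0,0,0,0,0,1],[1,0,0,0,0,0,1],[0,0,0,0,0,0,1],[0,0,0,0,0,0,1],[0,0,0,0,0,0,1]],
  ],
)

```text
time_s: 14.17
position: [382.6, 265.0, 256.6]
orientation: [179.9, -0.0, 110.4]
wrist_force: [0.8, 0.3, 0.6]
opening: -0.1
```

```bash
python3 -c "
from h import *;tcp();d=save('top','t6.png',crop=(180,160,320,265),s=5.5)
for t,c in ((.2,.29),(.215,.29),(.254,.29),(.254,.25)):print(t,c,((proj(d,t,c,184)-[180,160]+.4)*5.5).round(1))"
```

```text
mill [-83.2 269.9] z 256.6 F [0.8 0. ] 0.6 [179.9  -0.  110.4] 14.1667
0.2 0.29 [300.7 241.7]
0.215 0.29 [299.6 237.4]
0.254 0.29 [296.6 226.3]
0.254 0.25 [307.5 221.4]
```

View pics/t6.png

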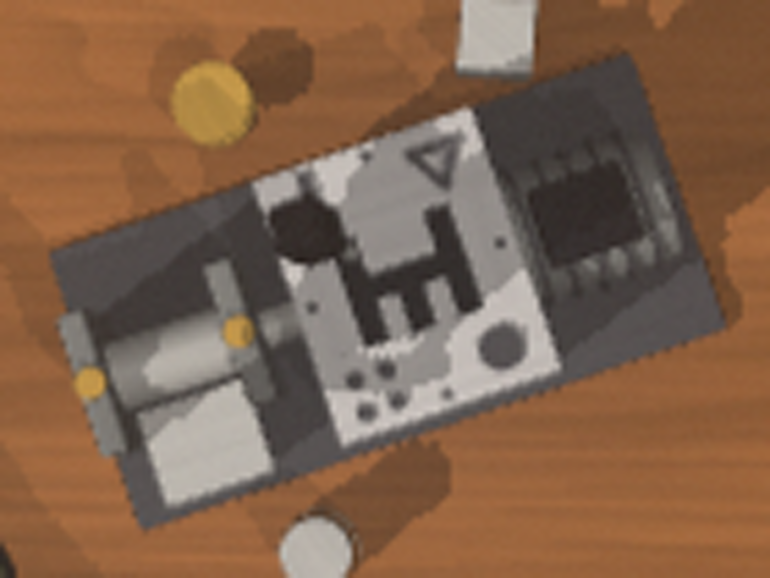

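The knob covers crop (268–345, 195–263), beside the bar's slot. I'll compare its silhouette with the modelled box to get the tilt as a number.

```bash
cat > chk.py <<'E'
from h import *
from scipy.spatial import ConvexHull
th=np.radians(20.2);Rm=np.array([[np.cos(th),-np.sin(th),0],[np.sin(th),np.cos(th),0],[0,0,1]])
def hull(d,t,c):
    a=np.array([np.tan(t),np.tan(c),1.]);a/=np.linalg.norm(a)
    x=np.array([1,0,0])-a*a[0];x/=np.linalg.norm(x);y=np.cross(a,x)
    q=[]
    for i in(-16,16):
        for j in(-16,16):
            for k in(146,184):
                w=Rm@(a*k+x*i+y*j+[0,0,20])+[553.9,40.4,0];p=d["K"]@(d["camera_from_world"]@np.r_[w,1])[:3];q.append(p[:2]/p[2])
    return np.float32(q)
for f,o,s in(("t6",(180,160),5.5),("t1",(180,160),5.5)):
    d=dict(np.load(f"pics/{f}.png.npz"));T=np.linalg.inv(d["camera_from_world"])
    v,u=np.mgrid[0:384,0:512];z=d["depth"];P=np.stack([(u-d["K"][0,2])/d["K"][0,0]*z,(v-d["K"][1,2])/d["K"][1,1]*z,z,z*0+1],-1)@T.T
    m=(((P[...,:2]-[553.9,40.4])@Rm[:2,:2])) ; ok=(P[...,2]>145)&(abs(m[...,0])<75)&(abs(m[...,1])<80)
    best=[]
    for t in np.arange(-.28,.3,.01):
        for c in np.arange(-.32,.33,.01):
            M=np.zeros((384,512),np.uint8);cv2.fillConvexPoly(M,np.int32(np.round(cv2.convexHull(hull(d,t,c))*16)),1,shift=4)
            M=M>0;best.append(((M&ok).sum()/(M|ok).sum(),round(t,2),round(c,2)))
    print(f,ok.sum(),sorted(best)[-4:])
E
python3 chk.py
```

```text
t6 938 [(np.float64(0.14678899082568808), np.float64(0.26), np.float64(0.29)), (np.float64(0.14678899082568808), np.float64(0.26), np.float64(0.31)), (np.float64(0.14678899082568808), np.float64(0.27), np.float64(0.31)), (np.float64(0.1470888661899898), np.float64(0.27), np.float64(0.28))]
t1 905 [(np.float64(0.12660944206008584), np.float64(-0.2), np.float64(0.0)), (np.float64(0.12781954887218044), np.float64(-0.21), np.float64(-0.01)), (np.float64(0.12781954887218044), np.float64(-0.19), np.float64(-0.01)), (np.float64(0.12823275862068967), np.float64(-0.2), np.float64(-0.01))]
```

```bash
sed -i 's/^    best=\[\]/    print(np.percentile(P[...,2][ok],[5,50,95]).round()); ok\&=(P[...,2]>152)\&(d["img"].max(-1)<75); best=[]/' chk.py; python3 chk.py; python3 -c "from h import *;tcp()"
```

```text
[ 184. 1696. 1696.]
t6 202 [(np.float64(0.515625), np.float64(0.25), np.float64(0.29)), (np.float64(0.5176470588235295), np.float64(0.26), np.float64(0.32)), (np.float64(0.5176470588235295), np.float64(0.27), np.float64(0.28)), (np.float64(0.5196850393700787), np.float64(0.25), np.float64(0.28))]
[ 199. 1696. 1696.]
t1 158 [(np.float64(0.5463917525773195), np.float64(-0.21), np.float64(0.0)), (np.float64(0.5463917525773195), np.float64(-0.2), np.float64(-0.01)), (np.float64(0.5492227979274611), np.float64(-0.19), np.float64(0.0)), (np.float64(0.5492227979274611), np.float64(-0.19), np.float64(0.01))]
mill [-83.3 269.5] z 256.6 F [-0.2  0.7] 0.1 [180.   -0.  110.4] 14.2167
```

The silhouette fit gives throw ≈ 0.25 and cross ≈ 0.28, which agrees with the 16 N stop. The lever is home and the arm is clear, so I'll hand in.

```bash
python3 -c "from h import *;print(finish_job())"
```

```text
the job is handed in; nothing more can be done
None
```

I pushed the lever out of park to the channel's far wall, left to the end of the channel, then far into the far-left corner slot, which is the one marked by the straight bar. I used shut fingers on one face of the knob at a time, so it was never gripped. The job was handed in about 14 s into the 51 s, and `finish_job()` reports no verdict.

- **Stops:** the force rose at each one: 17 N at the far wall, 5 N at the left end and 16 N in the slot.
- **Final tilt:** in the last top picture, the best-fitting knob outline was at throw ≈ 0.25 rad and cross ≈ 0.28–0.29 rad (limits 0.215 and 0.24). The fit overlapped only about 50%, because bad depth readings got into the mask. Its best tilt still agrees with the force and with the knob's place beside the bar.
- **Clearance:** the arm finished about 240 mm from the lever, with no force at the wrist beyond noise.
- **Bystanders:** the spool, block and jar look unmoved in the last picture. I did not re-check the hammer, scriber, bowl or collar at the end, but the arm never went low near them.

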